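# Fit the filter cartridge into the oxygen unit

### The job

Fit the filter cartridge to the oxygen unit on the steel treatment table: lower it upright into the socket ring, feel for the two slots by turning it clockwise, push it down against the spring plate and twist it a quarter turn clockwise to its stop, then let go so that it springs up into its lock. Be gentle: neither press nor twist it hard against the socket, keep it upright, and leave the jar, the dish and the vial where they stand.

Things in the scene. Friction and masses are not known exactly. Their poses are not given: they have to be found in the camera images.
- grip (a point): Centre of the grip bar of the loose white filter cartridge (0.11 to 0.21 kg), which stands upright; on its axis, 81 mm above its underside. Upright bar with flat sides: 46 mm long along its x, 14 mm thick along y, from 23 mm below this point (top of the head) to 19 mm above. z up along the axis. Half a turn makes no difference.
- head (a point): Centre of the cartridge's ribbed round head below the bar: radius 34 mm, 25 mm high, its flat lower shoulder 33 mm above the cartridge's underside, its top 58 mm above.
- lugs (a point): On the cartridge's axis, 19 mm above its underside: level of two lugs on opposite sides of its grey nose, right below the two ends of the bar (along its +x and -x), hidden from above by the head. Each is 12 mm wide, 6 mm high (16 to 22 mm above the underside) and reaches 31 mm from the axis.
- cartridge: The cartridge, origin at the centre of its underside, x along bar and lugs, z up. Its grey nose below the head has a radius of 24.6 mm, a cone over the lowest 14 mm that narrows to 18 mm and helps to centre it in the socket.
- unit: Fixed white oxygen unit, 260 x 240 mm, housing 90 mm high, origin at the centre of its underside. The socket stands on its top, 50 mm towards its -x end. Gentle means: more than 40 N of contact force on the cartridge from the unit (all contacts added, pressing or twisting) counts as forcing.
- socket (a point): Centre of the mouth of the grey socket ring, at its top face; axes of the unit. Outer radius 42 mm, bore radius 25.6 mm, flange 6 mm thick, two opposite slots 16 mm wide for the lugs. The ring is clocked: slots lie 0.10 to 0.90 rad CLOCKWISE (from above) of this point's +x and -x; angle differs each time, not measured: find it by feel (lugs rest on the top face until over the slots) or by eye.
- plate (a point): Centre of the spring plate in the socket at rest, 20 mm below the ring's top face. It meets the nose's underside there and resists with about 2.4 N plus 0.8 N per mm. With the underside 28 mm or more below the top face (9 N) the lugs are under the flange and can turn clockwise only. At 33 mm the head's shoulder meets the ring: hard stop.
- lock (a point): On the socket's axis, 25 mm below the ring's top face: where the cartridge's underside is when locked. Turned 90 degrees (give or take 3) clockwise from the slots, a hard stop at about 94, the lugs lie below notches 3 mm deep; let up there, the spring lifts it 3 mm into them to this height. Let go in the slots it springs back to the plate's rest height. The ring itself does not turn.
- jar: Bystander: lidded jar, radius 30 mm, 85 mm high, origin at the centre of its underside.
- dish: Bystander: steel dish, radius 45 mm, 35 mm high, origin at the centre of its underside.
- vial: Bystander: amber bottle, radius 20 mm, 75 mm high, origin at the centre of its underside.
There are look-alikes about, which are no part of the job. Leave any black, red or turquoise look-alike of the cartridge alone.

How it is judged (in metres and radians):
On the way:
1. the cartridge is pushed down against the spring, its lugs below the ring's flange (z of cartridge in the frame of socket below -0.0265 m and horizontal distance between cartridge and socket below 0.004 m), for 0.1 s.
At the end, for the whole second after the job is handed in: The cartridge is locked in the socket and released: its nose's underside 23.5 to 26.5 mm below the ring's top face (sprung up into the notches), within 4 mm of the socket's axis, tilted less than 0.06 rad, its bar more than 0.6 rad from the unit's x axis, at rest and not touched (z of cartridge in the frame of socket between -0.0265 and -0.0235 m and horizontal distance between cartridge and socket below 0.004 m and angle between cartridge's own z axis and vertical below 0.06 rad and angle between the x axis of cartridge and the x axis of unit, either way round above 0.6 rad and linear speed of cartridge below 0.02 m/s and contact force between the fingers and cartridge below 0.1 N).
It fails at once if the cartridge is forced: more than 40 N between it and the unit (contact force between cartridge and unit above 40 N).
It fails at once if the cartridge is tipped by more than 0.4 rad (angle between cartridge's own z axis and vertical above 0.4 rad).
It fails at once if the jar is moved more than 15 mm (distance of jar from where it was at the start of the episode above 0.015 m).
It fails at once if the dish is moved more than 15 mm (distance of dish from where it was at the start of the episode above 0.015 m).
It fails at once if the vial is moved more than 15 mm (distance of vial from where it was at the start of the episode above 0.015 m).
It also fails if it takes over 72 s, if anything falls off the work surface, if the arm or the gripper's body presses on something with over 40 N, if the wrist force passes 120 N, or if a joint passes its speed limit or range.

### The arm

A 6-joint arm with a two-finger parallel gripper is mounted at the origin on the work surface. World frame = base frame: x ahead of the robot, y to its left, z up, the work surface at z = 0. Lengths are in m, angles in degrees, forces in N, time in s.
With the tool pointing down it reaches from about 0.25 to 0.725 m from the base axis. Payload 4 kg.
Tool frame: the origin (TCP) lies midway between the tips of the shut fingers; the grasp point (between the pads) lies 19 mm behind it; z points along the fingers, y is the direction in which the jaws open and shut (so a half turn about z gives the same grasp; the last joint's range is limited). The gripper opens to 85 mm and grips with 20 to 120 N. Pads are 22 mm wide; open, the fingers measure 114 mm over their backs; the gripper's body (76 mm by 85 mm) begins 54 mm behind the grasp point. The pads swing forward as they close: fully open they stand 13 mm farther back than shut.
Start: joints at [76.662, 13.785, 0.286, 76.501, 0, 90], TCP at [0.115, 0.487, 0.231] pointing down, gripper open.
Joint ranges: [-155.79, 155.79], [-60.16, 107.12], [-62.33, 73.08], [-114, 123.19], [-81.49, 82.49], [-180, 180]. Speed limits (degrees/s): [159.86, 159.86, 180, 180, 180, 180].

### API

Orientations are given as a 3x3 rotation matrix whose columns are the frame's x, y, z axes.
In Python, from bench import telemetry, vision, hand_in gives the robot as it stands.
- The arm moves only by the tool arm_command, never from a script. Its argument "increments" is a list of rows, each a list of 3 entries, a list of its own where there are three numbers: the shift along the tool's x, y, z in m, then the turn, a rotation vector about the tool's x, y, z in rad, then the finger opening in m, from 0 to 0.0854. A call has 1 to 8 rows; each row is the pose to reach, as a shift and turn from the pose commanded when the call began, along the tool's axes at that moment; what a row does not reach only later rows make up. A row lasts 1/10 s, in which the tool goes at most 50 mm and 8.59 degrees, less where a joint would pass 70% of its speed; a pose out of reach is approached as far as the arm can. A call with a gripper value outside its range is refused whole. The fingers move at their own pace and stop on an object; the grip force is fixed at half the most. Time passes only in rows, so rows that repeat a pose let the fingers close. It gives the time, the measured TCP pose, the force and the opening at its end, in the units of the state.
- telemetry.state(): the state, without advancing time (a new reading comes with each control period).
- vision.grab_frame(name): name is "scene" or "top" or "wrist"; returns a dict with "color" (384x512x3 uint8, blue, green, red), "fx", "fy", "cx", "cy" (pixels), "xyz" and "attitude" of the camera in the world; the wrist camera has in their place "hand_eye" (4x4, takes a point from camera to tool coordinates, whose origin is the TCP and whose axes are the flange's). Camera axes: x right, y down, z forward; pixel columns grow to the right and rows downward; lengths in m; the calibration is good to about 2 mm. The wrist camera is an equidistant fisheye: a pixel r from the principal point sees the ray r / f radians off the axis. A picture is of the moment at which its call begins: read the wrist's pose just before it. There is no depth.
- hand_in(): hands the job in, once; it reports no verdict.
The state is a dict: "clock": time; "joint_positions": joint angles; "qd": joint speeds; "joint_efforts": joint torques, N m; "tcp_pos": TCP position; "tcp_rot": TCP orientation; "force": force on the tool from outside, world axes, zero at the start; "ft_torque": the same for the moment, N m; "finger_gap": finger opening in m.
Only numpy, scipy, OpenCV 4.12 (cv2) and the standard library are available. Lean on these libraries where they do the work, as an engineer would, in place of code of your own. Each camera call takes 0.05 s, during which the arm holds its last target.

## Working session

There is one attempt and no reset: what is moved stays moved. The work goes in short steps, Python scripts to look and compute and a tool call to move; the robot and the scene stay as the last step left them, time stands still between calls to the robot, and variables do not carry over. Pictures are saved under pics/ and viewed, and the job is handed in when it is done.

Besides the shell and the picture viewer there is one more tool, called after "Emit:" as a command line: name --argument value ..., lists and objects as JSON in quotes. arm_command: Moves the arm, as the interface text tells. Its arguments: {"type":"object","properties":{"increments":{"type":"array"}},"required":["increments"]}

```bash
ls; mkdir -p pics; python3 - <<'E'
from bench import telemetry, vision
import cv2
s=telemetry.state(); print(s)
for n in ["scene","top","wrist"]:
    f=vision.grab_frame(n); cv2.imwrite(f"pics/{n}0.png",f["color"])
    print(n,{k:v for k,v in f.items() if k!="color"})
E
```

```text
pics
{'clock': 0.0, 'joint_positions': array([ 7.66620725e+01,  1.38313711e+01,  2.11404291e-01,  7.65021424e+01,
       -1.91272722e-04,  8.99991751e+01]), 'qd': array([-0.04636845,  0.06846699, -0.04492299, -0.09156496, -0.05234869,
        0.01722447]), 'joint_efforts': array([-7.90038903e-04, -3.72317398e+01,  2.52408278e+01,  1.69460918e-02,
       -5.22880896e-05,  2.11317300e-06]), 'tcp_pos': array([0.11519682, 0.48587561, 0.2304048 ]), 'tcp_rot': array([[-9.73029699e-01,  2.30679360e-01, -4.88408100e-04],
       [ 2.30679877e-01,  9.73027487e-01, -2.07449056e-03],
       [-3.30764827e-06, -2.13120684e-03, -9.99997729e-01]]), 'force': array([-0.73752271, -0.09525199,  0.21156776]), 'ft_torque': array([ 0.0327643 ,  0.0888805 , -0.02658976]), 'finger_gap': 0.08548742471561818}
scene {'fx': 347.7254316650295, 'fy': 347.7254316650295, 'cx': 254.31133384454517, 'cy': 194.61934852558008, 'xyz': array([ 1.02751636, -0.55921294,  0.76515902]), 'attitude': array([[ 0.68815274,  0.51854648, -0.50749912],
       [ 0.72532246, -0.47352756,  0.49967887],
       [ 0.0187919 , -0.7119559 , -0.7019727 ]])}
top {'fx': 346.7532428006335, 'fy': 346.7532428006335, 'cx': 254.50696807284567, 'cy': 191.58445665292615, 'xyz': array([ 0.44323553, -0.13353751,  0.93350767]), 'attitude': array([[ 0.01468757, -0.99376126,  0.11055692],
       [-0.99973632, -0.01264337,  0.01916845],
       [-0.01765105, -0.11080931, -0.99368493]])}
wrist {'fx': 297.3186396354542, 'fy': 297.3186396354542, 'cx': 253.1767630369521, 'cy': 188.37127663452978, 'hand_eye': array([[ 3.96682763e-04, -9.60321261e-01, -2.78895890e-01,
         7.02483449e-02],
       [ 9.99999887e-01,  3.08283479e-04,  3.60821161e-04,
        -4.59941688e-05],
       [-2.60525237e-04, -2.78896002e-01,  9.60321276e-01,
        -1.42827171e-01],
       [ 0.00000000e+00,  0.00000000e+00,  0.00000000e+00,
         1.00000000e+00]])}
```

View pics/scene0.png

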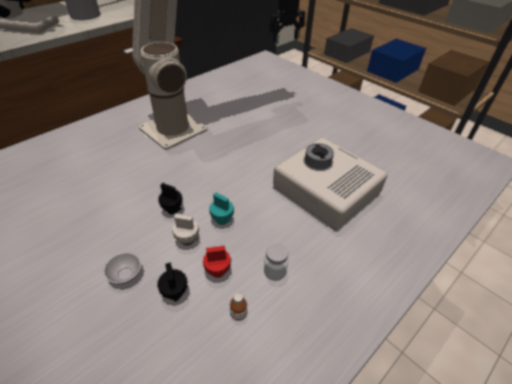

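View pics/top0.png

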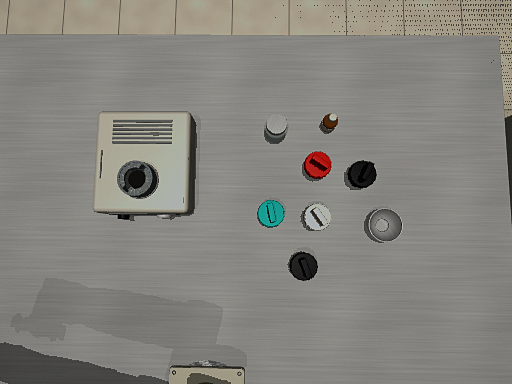

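View pics/wrist0.png

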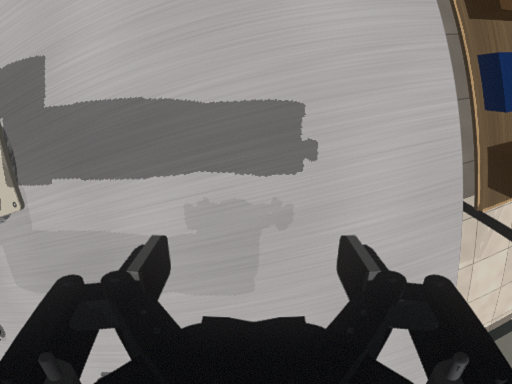

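The scene view shows the white cartridge at (185,230) and the unit with its socket at (320,155). In the top view the cartridge is at (317,217) and the socket at (137,179), with the turquoise, red and black look-alikes around the cartridge.

```bash
cat > h.py <<'E'
import numpy as np, cv2
from bench import telemetry, vision
def ray(f,u,v,st=None):
    if "hand_eye" in f:
        x=(u-f["cx"])/f["fx"]; y=(v-f["cy"])/f["fy"]; r=np.hypot(x,y)
        d=np.array([np.sin(r)*x/r,np.sin(r)*y/r,np.cos(r)])
        H=f["hand_eye"]; R=st["tcp_rot"]; 
        return R@H[:3,3]+st["tcp_pos"], R@H[:3,:3]@d
    d=np.array([(u-f["cx"])/f["fx"],(v-f["cy"])/f["fy"],1.])
    return f["xyz"], f["attitude"]@d
def onz(f,u,v,z,st=None):
    o,d=ray(f,u,v,st); return o+d*(z-o[2])/d[2]
def proj(f,p,st=None):
    p=np.asarray(p,float)
    if "hand_eye" in f:
        H=f["hand_eye"]; q=st["tcp_rot"].T@(p-st["tcp_pos"]); c=H[:3,:3].T@(q-H[:3,3])
        th=np.arctan2(np.hypot(c[0],c[1]),c[2]); a=np.hypot(c[0],c[1])
        return np.array([f["cx"]+f["fx"]*th*c[0]/a,f["cy"]+f["fy"]*th*c[1]/a])
    c=f["attitude"].T@(p-f["xyz"]); return np.array([f["cx"]+f["fx"]*c[0]/c[2],f["cy"]+f["fy"]*c[1]/c[2]])
E
python3 - <<'E'
import cv2
a=cv2.imread("pics/top0.png")
c1=cv2.resize(a[190:245,255:345],None,fx=8,fy=8,interpolation=cv2.INTER_CUBIC)
c2=cv2.resize(a[100:225,85:205],None,fx=4.5,fy=4.5,interpolation=cv2.INTER_CUBIC)
cv2.imwrite("pics/c1.png",c1);cv2.imwrite("pics/c2.png",c2)
E
```

```text
(no output)
```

View pics/c1.png

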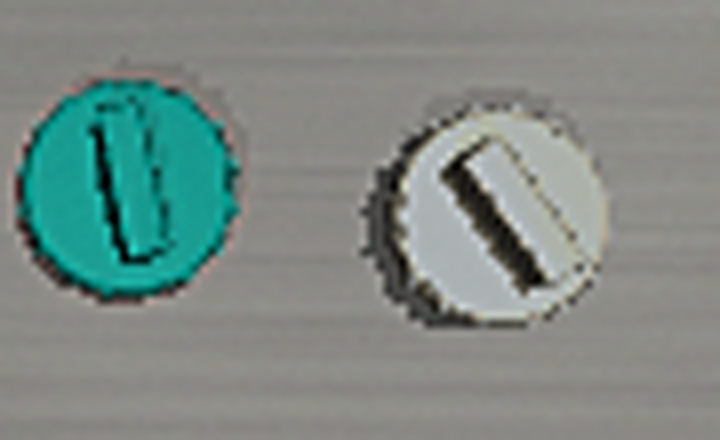

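View pics/c2.png

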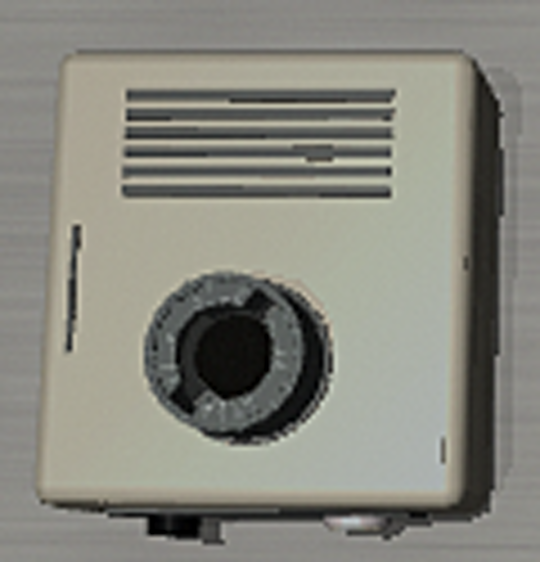

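```bash
python3 - <<'E'
from h import *
f=vision.grab_frame("top"); s=vision.grab_frame("scene"); a=f["color"]
hsv=cv2.cvtColor(a,cv2.COLOR_BGR2HSV)
# cartridge white: bright
m=((a.min(2)>165)).astype(np.uint8); m[:, :290]=0; m[:,345:]=0; m[:195]=0; m[245:]=0
pts=cv2.findNonZero(m); (c,r)=cv2.minEnclosingCircle(pts); print("white",c,r,len(pts))
hp=onz(f,*c,0.058); print("head",hp, "r mm", r*np.linalg.norm(hp-f["xyz"])/f["fx"])
d=[onz(f,255+u/8,190+v/8,0.1) for u,v in [(473,160),(528,290),(505,140),(570,260)]]
for p in d: print(p)
for z in (.11,.12,.13,.14):
    ctr=onz(f,85+224/4.5,100+350/4.5,z); q=proj(s,ctr)
    print(z,ctr,q)
b=cv2.resize(s["color"][130:185,280:360],None,fx=10,fy=10,interpolation=cv2.INTER_CUBIC); cv2.imwrite("pics/c3.png",b)
# unit edges
for u,v in [(65,55),(475,55),(460,505),(42,500)]: print(onz(f,85+u/4.5,100+v/4.5,.09))
for p in dict(jar=(276,125),vial=(330,120),dish=(384,225),red=(318,165),tur=(271,213),b1=(362,174),b2=(303,266)).items(): print(p[0],onz(f,*p[1],.06))
E
```

```text
white (317.5, 216.07691955566406) 13.162775039672852 379
head [ 0.48073354 -0.27587308  0.058     ] r mm 0.033700738204543196
[ 0.49336965 -0.26105697  0.1       ]
[ 0.45483125 -0.27723363  0.1       ]
[ 0.49950027 -0.27065009  0.1       ]
[ 0.46391963 -0.28977928  0.1       ]
0.11 [0.56473251 0.17207444 0.11      ] [319.79149479 155.32127052]
0.12 [0.56325715 0.16836334 0.12      ] [319.13408176 152.99255345]
0.13 [0.56178179 0.16465224 0.13      ] [318.46643483 150.62758543]
0.14 [0.56030643 0.16094114 0.14      ] [317.78831317 148.22551335]
[0.7343202  0.27847914 0.09      ]
[0.73629443 0.04690153 0.09      ]
[0.4843264  0.04619465 0.09      ]
[0.48389897 0.27492539 0.09      ]
jar [ 0.71447745 -0.16976183  0.06      ]
vial [ 0.72904954 -0.30908829  0.06      ]
dish [ 0.46075502 -0.44061446  0.06      ]
red [ 0.61064664 -0.27751748  0.06      ]
tur [ 0.48674713 -0.15897771  0.06      ]
b1 [ 0.58874614 -0.38859678  0.06      ]
b2 [ 0.35702947 -0.2391847   0.06      ]
```

View pics/c3.png

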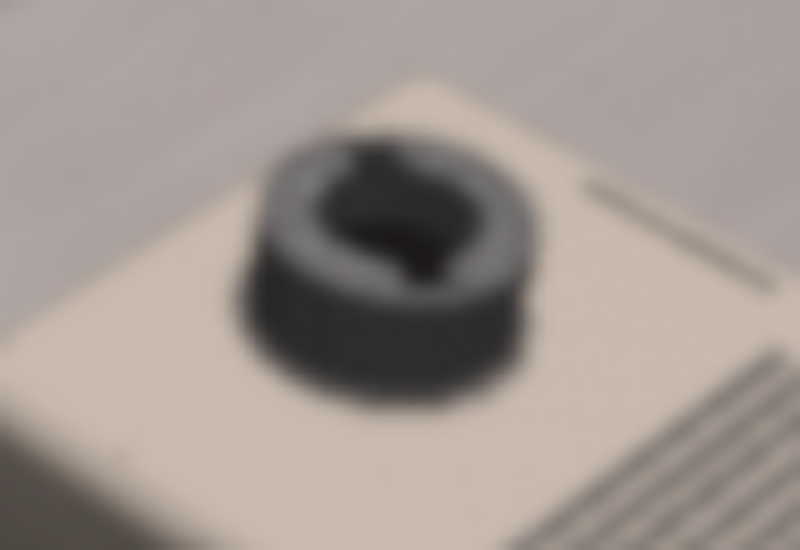

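Two-view check puts the socket at about (0.5625, 0.1665, 0.125), with slots near -37° (within the allowed range). The cartridge head is at about (0.481, -0.276), and its measured radius of 33.7 mm matches the given 34 mm. I'll take a wrist view over the socket on the way.

Emit:
arm_command --increments '[[[-0.02,-0.008,-0.002],[0,0,0],0.085],[[-0.06,-0.024,-0.006],[0,0,0],0.085],[[-0.105,-0.042,-0.01],[0,0,0],0.085],[[-0.15,-0.06,-0.015],[0,0,0],0.085],[[-0.195,-0.078,-0.02],[0,0,0],0.085],[[-0.24,-0.096,-0.02],[0,0,0],0.085],[[-0.285,-0.114,-0.02],[0,0,0],0.085],[[-0.33,-0.132,-0.02],[0,0,0],0.085]]'

```text
clock: 1.05
tcp_pos: [0.4074, 0.2805, 0.2514]
tcp_rot: [[-0.973, 0.231, 0.0], [0.231, 0.973, 0.0], [-0.0, 0.0, -1.0]]
force: [0.8, 0.3, -0.0]
finger_gap: 0.0849
```

Emit:
arm_command --increments '[[[-0.045,-0.018,0],[0,0,0],0.085],[[-0.09,-0.036,0],[0,0,0],0.085],[[-0.13,-0.052,0],[0,0,0],0.085],[[-0.16,-0.064,0],[0,0,0],0.085],[[-0.18,-0.07,0],[0,0,0],0.085],[[-0.19,-0.074,0],[0,0,0],0.085],[[-0.19,-0.074,0],[0,0,0],0.085],[[-0.19,-0.074,0],[0,0,0],0.085]]'

```text
clock: 1.85
tcp_pos: [0.5731, 0.1666, 0.2511]
tcp_rot: [[-0.973, 0.23, -0.001], [0.23, 0.973, 0.0], [0.001, -0.0, -1.0]]
force: [0.0, 0.9, -0.9]
finger_gap: 0.0851
```

```bash
python3 - <<'E'
from h import *
st=telemetry.state(); f=vision.grab_frame("wrist"); cv2.imwrite("pics/w1.png",f["color"]); 
np.save("w1_st.npy",np.r_[st["tcp_pos"],st["tcp_rot"].ravel()])
print(st["clock"],st["tcp_pos"],st["tcp_rot"],st["joint_positions"],st["force"])
print(proj(f,[.5625,.1665,.125],st))
b=cv2.resize(f["color"],None,fx=1.5,fy=1.5,interpolation=cv2.INTER_CUBIC);cv2.imwrite("pics/w1b.png",b)
E
```

```text
1.85 [0.57305055 0.16659164 0.25113319] [[-9.73151852e-01  2.30161706e-01 -1.03070856e-03]
 [ 2.30161653e-01  9.73152395e-01  1.71409372e-04]
 [ 1.04248838e-03 -7.04222392e-05 -9.99999454e-01]] [1.61965127e+01 2.48132618e+01 1.88911789e+01 8.41318891e+01
 2.59036822e-02 2.95030949e+01] [ 0.03825054  0.93883941 -0.93172413]
[250.41699791 169.73169532]
```

View pics/w1b.png

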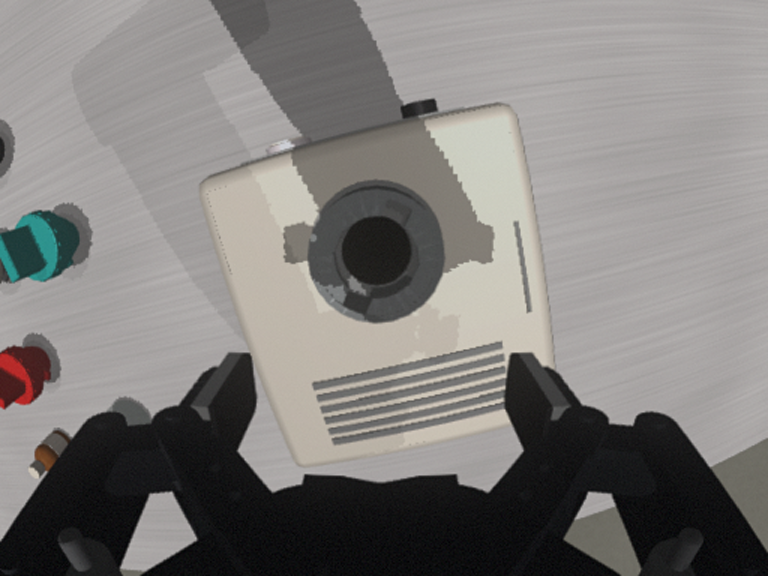

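```bash
python3 - <<'E'
import cv2,numpy as np
a=cv2.imread("pics/w1.png")[115:220,195:305]
b=cv2.resize(a,None,fx=5.5,fy=5.5,interpolation=cv2.INTER_CUBIC)
b=np.clip((b.astype(float)-20)*2.2,0,255).astype(np.uint8)
cv2.imwrite("pics/w1c.png",b)
E
```

```text
(no output)
```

View pics/w1c.png

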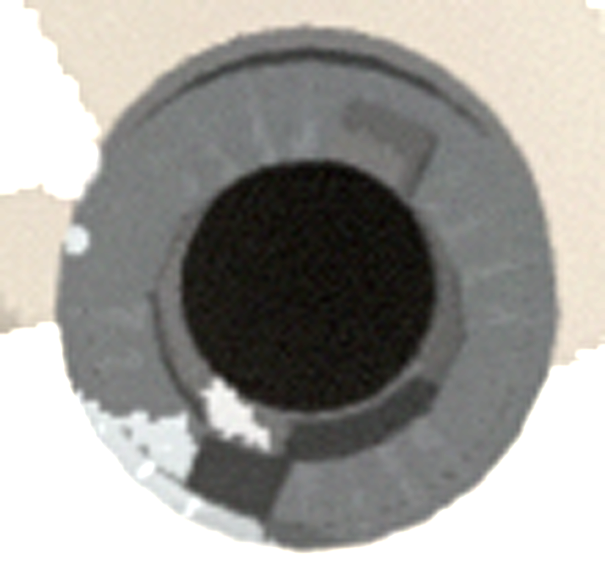

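```bash
python3 - <<'E'
from h import *
f=vision.grab_frame("wrist")
q=np.load("w1_st.npy"); st=dict(tcp_pos=q[:3],tcp_rot=q[3:].reshape(3,3))
P=lambda u,v,z:onz(f,195+u/5.5,115+v/5.5,z,st)
for z in (.12,.125,.13):
    print(z,"ctr",P(308,302,z), "diamLR",np.linalg.norm(P(58,300,z)-P(556,300,z)),"TB",np.linalg.norm(P(308,54,z)-P(308,549,z)))
    a=P(394,116,z);b=P(230,502,z);d=b-a
    print(" slot ang",np.degrees(np.arctan2(d[1],d[0])),"mid",(a+b)/2,"len",np.linalg.norm(d))
    e=[P(350,100,z)-P(438,132,z),P(190,490,z)-P(270,515,z)]
    print([ (np.degrees(np.arctan2(x[1],x[0])),np.linalg.norm(x)) for x in e])
# unit edges yaw via wrist: vent slot lines / right edge (1.5x img)
for (p,q2) in [((515,110),(553,365)),((203,190),(297,460)),((313,387),(502,345)),((333,443),(507,405))]:
    a=onz(f,p[0]/1.5,p[1]/1.5,.09,st);b=onz(f,q2[0]/1.5,q2[1]/1.5,.09,st);d=b-a;print("edge",np.degrees(np.arctan2(d[1],d[0])))
E
```

```text
0.12 ctr [0.56386546 0.16669442 0.12      ] diamLR 0.0860863852040748 TB 0.08784247254610417
 slot ang -35.836978475781486 mid [0.56601597 0.16645287 0.12      ] len 0.07412293532533366
[(np.float64(-123.12252835980475), np.float64(0.015762568537732943)), (np.float64(-121.59203635791077), np.float64(0.014943347982741651))]
0.125 ctr [0.56278821 0.16698629 0.125     ] diamLR 0.08451565995273835 TB 0.08623970586655418
 slot ang -35.83697847578144 mid [0.56489948 0.16674915 0.125     ] len 0.07277049421699025
[(np.float64(-123.12252835980472), np.float64(0.015474965981655731)), (np.float64(-121.59203635791093), np.float64(0.01467069285893368))]
0.13 ctr [0.56171095 0.16727816 0.13      ] diamLR 0.08294493470140184 TB 0.0846369391870042
 slot ang -35.83697847578147 mid [0.56378299 0.16704542 0.13      ] len 0.07141805310864673
[(np.float64(-123.1225283598047), np.float64(0.01518736342557852)), (np.float64(-121.5920363579107), np.float64(0.01439803773512565))]
edge 0.11513298034134185
edge 0.17443224496017803
edge 90.36169324454696
edge 90.60700154605819
```

Emit:
arm_command --increments '[[[-0.001,-0.03,0.004],[0,0,-0.05],0.085],[[-0.002,-0.075,0.01],[0,0,-0.13],0.085],[[-0.003,-0.122,0.015],[0,0,-0.22],0.085],[[-0.005,-0.17,0.02],[0,0,-0.31],0.085],[[-0.006,-0.218,0.025],[0,0,-0.4],0.085],[[-0.008,-0.266,0.03],[0,0,-0.49],0.085],[[-0.009,-0.314,0.03],[0,0,-0.58],0.085],[[-0.01,-0.36,0.03],[0,0,-0.66],0.085]]'

```text
clock: 2.75
tcp_pos: [0.4995, -0.1871, 0.2218]
tcp_rot: [[-0.908, -0.419, 0.001], [-0.419, 0.908, -0.0], [-0.0, -0.0, -1.0]]
force: [1.1, 0.5, 0.3]
finger_gap: 0.0856
```

Emit:
arm_command --increments '[[[0.02,-0.03,0],[0,0,0],0.085],[[0.04,-0.055,0],[0,0,0],0.085],[[0.052,-0.07,0],[0,0,0],0.085],[[0.055,-0.074,0],[0,0,0],0.085],[[0.055,-0.074,0],[0,0,0],0.085],[[0.055,-0.074,0],[0,0,0],0.085]]'

```text
clock: 3.35
tcp_pos: [0.4814, -0.2752, 0.2215]
tcp_rot: [[-0.909, -0.416, 0.0], [-0.416, 0.909, 0.0], [-0.0, 0.0, -1.0]]
force: [0.1, 0.2, -0.4]
finger_gap: 0.0846
```

```bash
python3 - <<'E'
from h import *
st=telemetry.state(); f=vision.grab_frame("wrist"); cv2.imwrite("pics/w2.png",f["color"]); 
np.save("w2_st.npy",np.r_[st["tcp_pos"],st["tcp_rot"].ravel()])
print(st["clock"],st["tcp_pos"],st["tcp_rot"],st["joint_positions"],st["force"])
u=proj(f,[.4807,-.2759,.08],st);print(u)
u=u.astype(int); x0=max(u[0]-65,0);y0=max(u[1]-60,0);print(x0,y0)
b=cv2.resize(f["color"][y0:y0+120,x0:x0+130],None,fx=5,fy=5,interpolation=cv2.INTER_CUBIC);cv2.imwrite("pics/w2b.png",b)
E
```

```text
3.35 [ 0.48137794 -0.27522883  0.22151953] [[-9.09444482e-01 -4.15825275e-01  2.75068898e-04]
 [-4.15825141e-01  9.09444478e-01  4.39190051e-04]
 [-4.32786214e-04  2.85038405e-04 -9.99999866e-01]] [-2.97750901e+01  2.02431424e+01  7.71229805e+00  7.74679722e+01
  2.96681629e-02 -5.43463860e+01] [ 0.08886612  0.21374526 -0.44398538]
[253.12588132 175.51140572]
188 115
```

View pics/w2b.png

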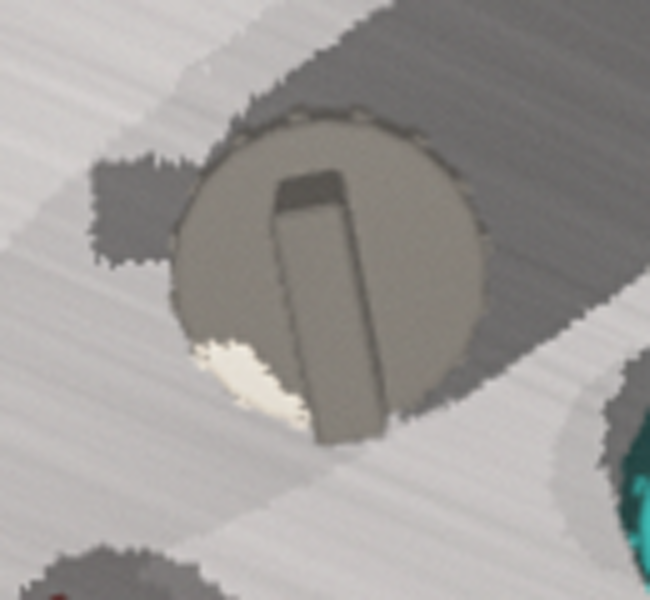

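View pics/w2.png

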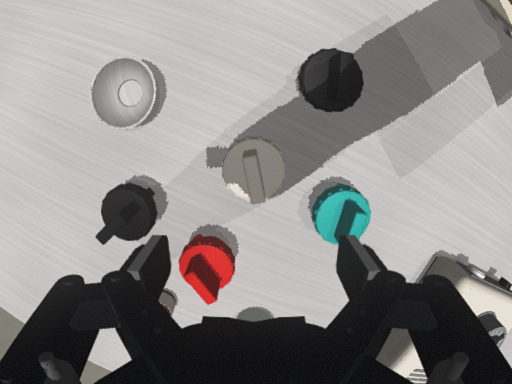

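```bash
python3 - <<'E'
from h import *
f=vision.grab_frame("wrist")
q=np.load("w2_st.npy"); st=dict(tcp_pos=q[:3],tcp_rot=q[3:].reshape(3,3))
P=lambda u,v,z:onz(f,188+u/5,115+v/5,z,st)
a,b,c,d=[P(*x,.1) for x in [(275,212),(346,203),(387,436),(315,444)]]
print("ctr bar",(a+b+c+d)/4)
for e in (d-a,c-b,b-a,c-d): print(np.degrees(np.arctan2(e[1],e[0])),np.linalg.norm(e))
print("head",P(330,270,.058),np.linalg.norm(P(172,270,.058)-P(488,270,.058)), np.linalg.norm(P(330,118,.058)-P(330,425,.058)))
ctr=(a+b+c+d)/4
print("d tool",st["tcp_rot"].T@(np.r_[ctr[:2],.065]-st["tcp_pos"]))
E
```

```text
ctr bar [ 0.47988122 -0.27515275  0.1       ]
33.75755139613307 0.044788433019068936
34.66522497756135 0.044966906285439055
121.89938024626387 0.012909167143676454
121.27021062153024 0.01362754942231116
head [ 0.47877805 -0.2757701   0.058     ] 0.06689098228030957 0.06666209743297334
d tool [0.00139729 0.00064695 0.15651913]
```

Emit:
arm_command --increments '[[[0.001,0,0.02],[0,0,-0.05],0.085],[[0.001,0,0.05],[0,0,-0.1],0.085],[[0.001,0,0.085],[0,0,-0.153],0.085],[[0.001,0,0.115],[0,0,-0.153],0.085],[[0.001,0,0.138],[0,0,-0.153],0.085],[[0.001,0,0.15],[0,0,-0.153],0.085],[[0.001,0,0.156],[0,0,-0.153],0.085],[[0.001,0,0.156],[0,0,-0.153],0.085]]'

```text
clock: 4.25
tcp_pos: [0.4804, -0.2766, 0.0652]
tcp_rot: [[-0.836, -0.549, -0.0], [-0.549, 0.836, 0.0], [0.0, 0.0, -1.0]]
force: [0.2, -1.0, -0.0]
finger_gap: 0.0849
```

```bash
python3 - <<'E'
from h import *
st=telemetry.state(); f=vision.grab_frame("wrist"); cv2.imwrite("pics/w3.png",f["color"]); 
print(st["tcp_pos"],st["tcp_rot"],st["force"],st["joint_positions"])
E
```

```text
[ 0.48037513 -0.27663604  0.06524317] [[-8.35959854e-01 -5.48790529e-01 -2.77143084e-04]
 [-5.48790584e-01  8.35959843e-01  1.87585083e-04]
 [ 1.28735572e-04  3.08907114e-04 -9.99999944e-01]] [ 0.15320557 -1.02546516 -0.04923539] [-2.99373263e+01  2.70181094e+01 -6.59671381e+00  5.64043009e+01
  1.38925241e-03 -6.32214072e+01]
```

View pics/w3.png

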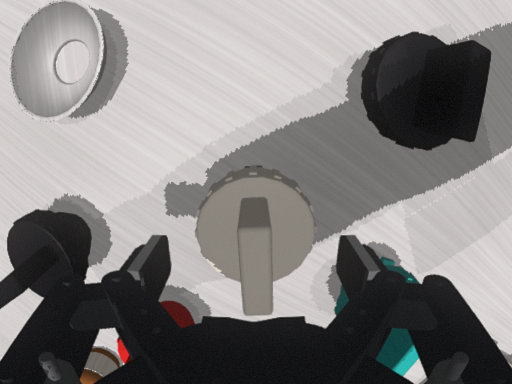

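The bar sits upright in the picture, centred between the pads at column 255. I'll close now.

Emit:
arm_command --increments '[[[0,0,0],[0,0,0],0.06],[[0,0,0],[0,0,0],0.035],[[0,0,0],[0,0,0],0.02],[[0,0,0],[0,0,0],0.0],[[0,0,0],[0,0,0],0.0],[[0,0,0],[0,0,0],0.0],[[0,0,0],[0,0,0],0.0],[[0,0,0],[0,0,0],0.0]]'

```text
clock: 5.1
tcp_pos: [0.4802, -0.2771, 0.0655]
tcp_rot: [[-0.836, -0.548, 0.0], [-0.548, 0.836, -0.0], [-0.0, -0.0, -1.0]]
force: [-0.2, 0.3, 1.6]
finger_gap: 0.0131
```

```bash
python3 - <<'E'
from h import *
st=telemetry.state(); f=vision.grab_frame("wrist"); cv2.imwrite("pics/w4.png",f["color"]); 
print(st["tcp_pos"],st["force"],st["ft_torque"],st["finger_gap"])
E
```

```text
[ 0.48024467 -0.27713174  0.06551321] [-0.18164684  0.31690261  1.63834984] [0.00569818 0.13808563 0.00361682] 0.013060090181399604
```

View pics/w4.png

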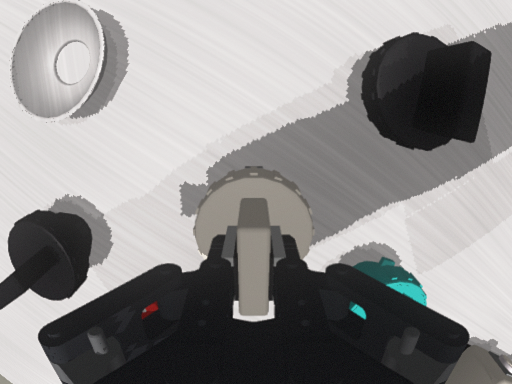

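Emit:
arm_command --increments '[[[0,0,-0.006],[0,0,0],0],[[0,0,-0.02],[0,0,0],0],[[0,0,-0.045],[0,0,0],0],[[0,0,-0.075],[0,0,0],0],[[0,0,-0.105],[0,0,0],0],[[0,0,-0.135],[0,0,0],0],[[0,0,-0.16],[0,0,0],0],[[0,0,-0.17],[0,0,0],0]]'

```text
clock: 5.95
tcp_pos: [0.4811, -0.2776, 0.2381]
tcp_rot: [[-0.836, -0.548, 0.004], [-0.548, 0.836, -0.002], [-0.002, -0.004, -1.0]]
force: [0.3, -0.2, -2.2]
finger_gap: 0.0131
```

```bash
python3 - <<'E'
from h import *
st=telemetry.state(); f=vision.grab_frame("wrist"); cv2.imwrite("pics/w5.png",f["color"]); f=vision.grab_frame("scene"); cv2.imwrite("pics/s5.png",f["color"][60:320,60:420]); 
print(st["tcp_pos"],st["tcp_rot"],st["force"],st["ft_torque"],st["finger_gap"])
print("to socket, tool axes",st["tcp_rot"].T@(np.r_[.5625,.1668,.235]-st["tcp_pos"]))
E
```

```text
[ 0.48110103 -0.27755664  0.23808946] [[-0.83634013 -0.54819862  0.00366846]
 [-0.54820746  0.83633985 -0.00205792]
 [-0.00193993 -0.0037322  -0.99999115]] [ 0.25092292 -0.15985971 -2.24006216] [-0.00676387  0.0092435  -0.0039895 ] 0.013056330239529434
to socket, tool axes [-0.31167086  0.32702189  0.00247359]
```

View pics/w5.png

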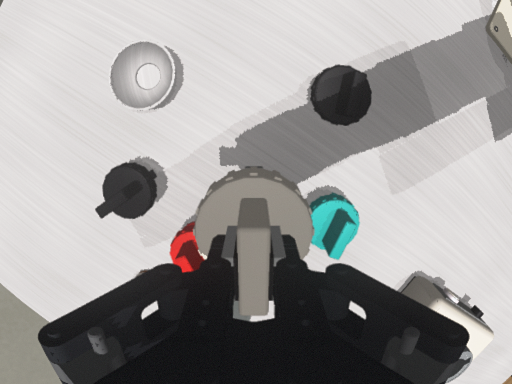

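View pics/s5.png

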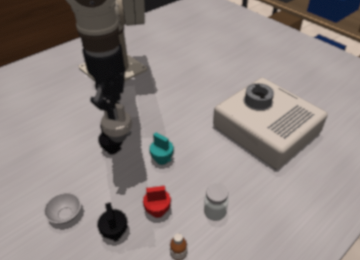

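Emit:
arm_command --increments '[[[-0.01,0.01,0],[0,0,0.03],0],[[-0.03,0.032,0],[0,0,0.1],0],[[-0.06,0.063,0],[0,0,0.2],0],[[-0.09,0.095,0],[0,0,0.3],0],[[-0.12,0.127,0],[0,0,0.4],0],[[-0.15,0.158,0],[0,0,0.5],0],[[-0.18,0.19,0],[0,0,0.6],0],[[-0.21,0.222,0],[0,0,0.7],0]]'

```text
clock: 6.85
tcp_pos: [0.533, 0.0254, 0.233]
tcp_rot: [[-0.992, 0.124, -0.004], [0.124, 0.992, -0.0], [0.004, -0.001, -1.0]]
force: [1.1, -1.0, -1.3]
finger_gap: 0.0132
```

```bash
cat > st.py <<'E'
from h import *
import sys
st=telemetry.state(); R=st["tcp_rot"]
print(st["clock"],st["tcp_pos"].round(4),"F",st["force"].round(2),"T",st["ft_torque"].round(3),"gap",round(st["finger_gap"],4),"j",st["joint_positions"].round(1))
print("yaw",np.degrees(np.arctan2(R[1,0],R[0,0])).round(2)%360,"tilt",(R[2,:2]).round(4))
if len(sys.argv)>1:
    t=np.array([float(x) for x in sys.argv[1:4]]); print("tool delta",(R.T@(t-st["tcp_pos"])).round(4))
E
python3 st.py .5625 .1668 .235
```

```text
6.85 [0.533  0.0254 0.233 ] F [ 1.13 -1.02 -1.31] T [-0.008 -0.083 -0.032] gap 0.0132 j [ 2.7 17.8  5.9 78.4 -0.   9.8]
yaw 172.89 tilt [ 0.0038 -0.0007]
tool delta [-0.0118  0.1439 -0.0022]
```

Emit:
arm_command --increments '[[[-0.003,0.03,0],[0,0,0.09],0],[[-0.006,0.065,0],[0,0,0.18],0],[[-0.009,0.1,0],[0,0,0.26],0],[[-0.011,0.125,0],[0,0,0.277],0],[[-0.012,0.138,0],[0,0,0.277],0],[[-0.012,0.14,0],[0,0,0.277],0],[[-0.012,0.14,0],[0,0,0.277],0],[[-0.012,0.14,0],[0,0,0.277],0]]'

```text
clock: 7.65
tcp_pos: [0.5625, 0.16, 0.235]
tcp_rot: [[-0.922, 0.388, -0.001], [0.388, 0.922, -0.001], [0.0, -0.001, -1.0]]
force: [-1.0, -0.7, -2.0]
finger_gap: 0.0132
```

```bash
python3 st.py .5625 .1668 .205; python3 - <<'E'
from h import *
for n in ["scene","top"]:
    f=vision.grab_frame(n); cv2.imwrite(f"pics/{n}6.png",f["color"])
    a=f["color"][75:215,270:410] if n=="scene" else f["color"][100:225,85:225]
    cv2.imwrite(f"pics/{n}6c.png",cv2.resize(a,None,fx=4,fy=4,interpolation=cv2.INTER_CUBIC))
E
```

```text
7.65 [0.5625 0.16   0.235 ] F [-0.98 -0.68 -2.01] T [-0.008 -0.052  0.125] gap 0.0132 j [15.9 23.6 14.6 81.1 -0.  38.7]
yaw 157.19 tilt [ 0.0005 -0.001 ]
tool delta [0.0026 0.0063 0.03  ]
```

View pics/scene6c.png

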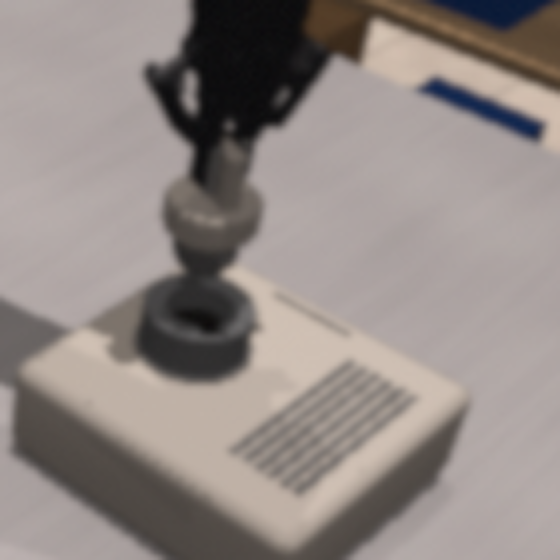

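View pics/top6c.png

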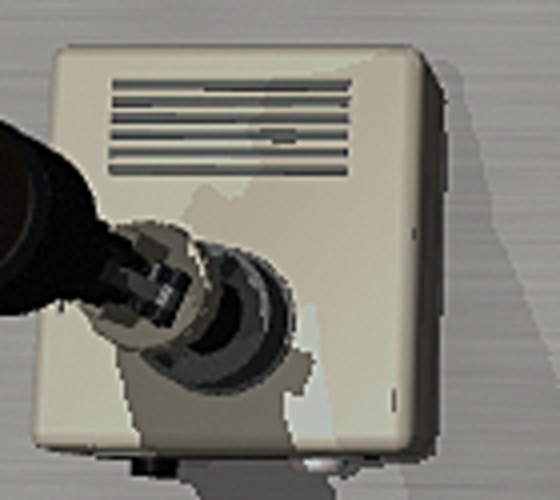

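Emit:
arm_command --increments '[[[0.001,0.003,0.01],[0,0,0.05],0],[[0.0026,0.006,0.022],[0,0,0.1],0],[[0.0026,0.0063,0.033],[0,0,0.1],0],[[0.0026,0.0063,0.039],[0,0,0.1],0],[[0.0026,0.0063,0.04],[0,0,0.1],0],[[0.0026,0.0063,0.04],[0,0,0.1],0],[[0.0026,0.0063,0.04],[0,0,0.1],0]]'

```text
clock: 8.45
tcp_pos: [0.5632, 0.1681, 0.1959]
tcp_rot: [[-0.879, 0.477, 0.001], [0.477, 0.879, 0.0], [-0.001, 0.001, -1.0]]
force: [0.5, 0.2, -2.1]
finger_gap: 0.0133
```

```bash
python3 st.py .5625 .1668 .185; python3 - <<'E'
from h import *
for n in ["scene","wrist"]:
    f=vision.grab_frame(n); cv2.imwrite(f"pics/{n}7.png",f["color"])
    a=f["color"][110:200,270:370] if n=="scene" else f["color"]
    cv2.imwrite(f"pics/{n}7c.png",cv2.resize(a,None,fx=6,fy=6,interpolation=cv2.INTER_CUBIC) if n=="scene" else a)
E
```

```text
8.45 [0.5632 0.1681 0.1959] F [ 0.5   0.16 -2.11] T [-0.049 -0.005  0.019] gap 0.0133 j [16.6 24.7 10.5 75.8 -0.  45.1]
yaw 151.54 tilt [-0.0008  0.0007]
tool delta [-0.     -0.0014  0.0109]
```

View pics/scene7c.png

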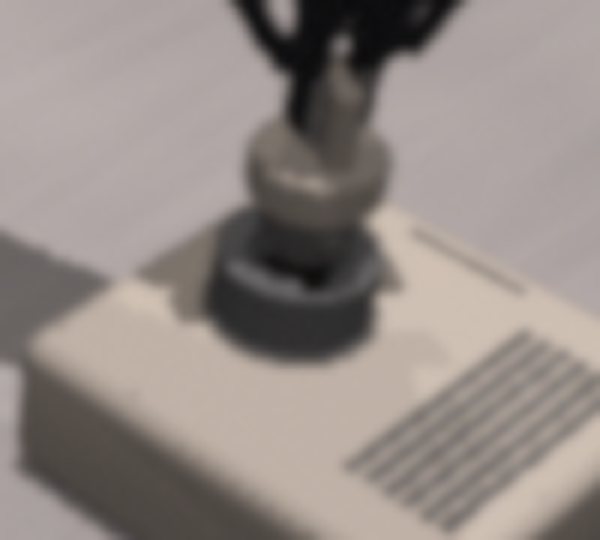

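View pics/wrist7c.png

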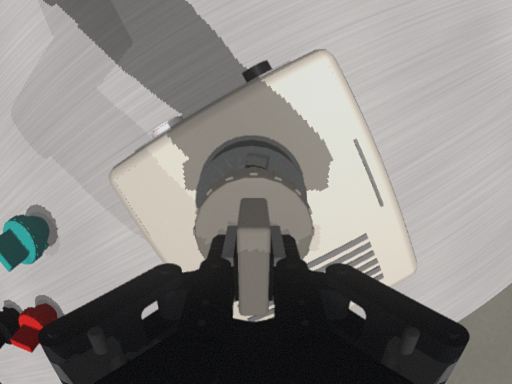

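```bash
python3 - <<'E'
import cv2,numpy as np
b=cv2.imread("pics/wrist7.png")[125:225,185:325]
b=cv2.resize(b,None,fx=5.5,fy=5.5,interpolation=cv2.INTER_CUBIC)
b=np.clip((b.astype(float)-20)*2,0,255).astype(np.uint8)
cv2.imwrite("pics/w7d.png",b)
E
```

```text
(no output)
```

View pics/w7d.png

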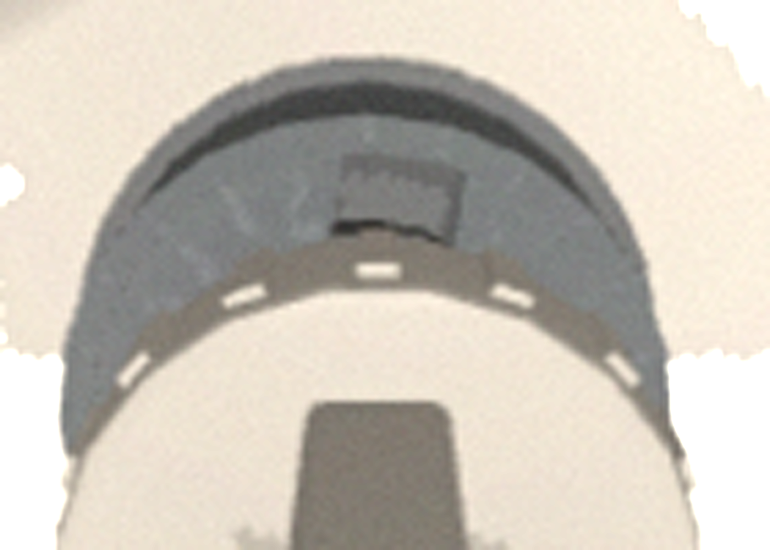

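The ring centre is at column 251.4, about 1.4 mm off along tool y. The slot is at about (258,160), roughly 8° clockwise of the bar, so the slot yaw is about 143.5–145.

Emit:
arm_command --increments '[[[0,-0.0014,0.002],[0,0,0],0],[[0,-0.0014,0.005],[0,0,0],0],[[0,-0.0014,0.008],[0,0,0],0],[[0,-0.0014,0.011],[0,0,0],0],[[0,-0.0014,0.011],[0,0,0],0]]'

```text
clock: 9.05
tcp_pos: [0.5617, 0.1668, 0.1835]
tcp_rot: [[-0.879, 0.477, -0.001], [0.477, 0.879, -0.0], [0.001, -0.001, -1.0]]
force: [0.0, -0.5, -2.0]
finger_gap: 0.0134
```

```bash
python3 st.py .5625 .1668 .185
```

```text
9.05 [0.5617 0.1668 0.1835] F [ 0.03 -0.45 -2.02] T [ 0.048 -0.067 -0.054] gap 0.0134 j [16.5 24.9  9.  74.2  0.  45. ]
yaw 151.54 tilt [ 0.001 -0.001]
tool delta [-0.0007  0.0004 -0.0015]
```

Emit:
arm_command --increments '[[[0,0,0.0015],[0,0,0],0],[[0,0,0.003],[0,0,0],0],[[0,0,0.0045],[0,0,0],0],[[0,0,0.0045],[0,0,0],0]]'

```text
clock: 9.45
tcp_pos: [0.562, 0.1669, 0.1795]
tcp_rot: [[-0.879, 0.477, -0.0], [0.477, 0.879, -0.0], [0.0, -0.0, -1.0]]
force: [0.4, 0.9, -1.0]
finger_gap: 0.0133
```

```bash
python3 st.py .5625 .1668 .1765
```

```text
9.45 [0.562  0.1669 0.1795] F [ 0.4   0.92 -0.98] T [-0.031  0.001 -0.115] gap 0.0133 j [16.5 25.   8.6 73.6  0.  45. ]
yaw 151.53 tilt [ 0.0003 -0.0003]
tool delta [-0.0005  0.0002  0.003 ]
```

Emit:
arm_command --increments '[[[0,0,0.001],[0,0,0],0],[[0,0,0.0015],[0,0,0],0],[[0,0,0.0015],[0,0,0],0]]'

```text
clock: 9.75
tcp_pos: [0.5621, 0.1669, 0.1782]
tcp_rot: [[-0.879, 0.477, -0.0], [0.477, 0.879, -0.0], [0.0, -0.0, -1.0]]
force: [0.4, 0.8, -2.0]
finger_gap: 0.0136
```

Emit:
arm_command --increments '[[[0,0,0.001],[0,0,0],0],[[0,0,0.001],[0,0,0],0]]'

```text
clock: 9.95
tcp_pos: [0.5623, 0.1669, 0.1775]
tcp_rot: [[-0.879, 0.477, 0.0], [0.477, 0.879, 0.0], [-0.0, 0.0, -1.0]]
force: [-0.2, -0.2, -0.2]
finger_gap: 0.0133
```

Emit:
arm_command --increments '[[[0,0,0.001],[0,0,0],0],[[0,0,0.001],[0,0,0],0]]'

```text
clock: 10.15
tcp_pos: [0.5624, 0.167, 0.1773]
tcp_rot: [[-0.879, 0.477, 0.001], [0.477, 0.879, 0.0], [-0.001, 0.001, -1.0]]
force: [-2.2, -0.4, 3.7]
finger_gap: 0.0133
```

```bash
python3 st.py .5625 .1668 .1765
```

```text
10.15 [0.5624 0.167  0.1773] F [-2.24 -0.44  3.66] T [-0.128  0.391  0.064] gap 0.0133 j [16.5 25.1  8.3 73.1  0.  45. ]
yaw 151.53 tilt [-0.0009  0.001 ]
tool delta [-0.0002 -0.0001  0.0008]
```

Lugs rest on the top face at about 5.7 N, so the ring top is at about z = 0.1278. Next I turn clockwise, feeling for the slots.

Emit:
arm_command --increments '[[[0,0,0],[0,0,0.025],0],[[0,0,0],[0,0,0.05],0],[[0,0,0],[0,0,0.07],0]]'

```text
clock: 10.45
tcp_pos: [0.5627, 0.1673, 0.1769]
tcp_rot: [[-0.843, 0.538, 0.002], [0.538, 0.843, 0.001], [-0.001, 0.002, -1.0]]
force: [0.1, 0.7, 3.6]
finger_gap: 0.0131
```

Emit:
arm_command --increments '[[[0,0,0],[0,0,0.02],0],[[0,0,0],[0,0,0.035],0]]'

```text
clock: 10.65
tcp_pos: [0.5618, 0.1666, 0.1753]
tcp_rot: [[-0.823, 0.567, -0.001], [0.567, 0.823, -0.001], [0.001, -0.002, -1.0]]
force: [0.8, 1.1, -1.9]
finger_gap: 0.0132
```

```bash
python3 st.py .5625 .1668 .1765
```

```text
10.65 [0.5618 0.1666 0.1753] F [ 0.76  1.1  -1.85] T [-0.05  -0.326 -0.012] gap 0.0132 j [16.5 25.2  8.2 73.1 -0.  51.1]
yaw 145.43 tilt [ 0.0006 -0.0016]
tool delta [-0.0005  0.0006 -0.0012]
```

The lugs dropped in at yaw of about 145–146 and the force fell back to the carried weight. I'll turn one more degree towards the slot centre, then push down.

Emit:
arm_command --increments '[[[0,0,0.0005],[0,0,0.012],0],[[0,0,0.002],[0,0,0.017],0],[[0,0,0.004],[0,0,0.017],0],[[0,0,0.004],[0,0,0.017],0]]'

```text
clock: 11.05
tcp_pos: [0.5619, 0.1667, 0.1721]
tcp_rot: [[-0.814, 0.58, -0.001], [0.58, 0.814, -0.0], [0.0, -0.001, -1.0]]
force: [-0.3, -0.6, 0.8]
finger_gap: 0.0133
```

```bash
python3 st.py .5625 .1668 .163
```

```text
11.05 [0.5619 0.1667 0.1721] F [-0.34 -0.65  0.81] T [-0.202  0.147 -0.024] gap 0.0133 j [16.5 25.3  7.8 72.6 -0.  52. ]
yaw 144.53 tilt [ 0.0002 -0.0007]
tool delta [-0.0004  0.0005  0.0091]
```

Emit:
arm_command --increments '[[[0,0,0.0015],[0,0,0],0],[[0,0,0.003],[0,0,0],0],[[0,0,0.0045],[0,0,0],0],[[0,0,0.006],[0,0,0],0]]'

```text
clock: 11.45
tcp_pos: [0.562, 0.1667, 0.1667]
tcp_rot: [[-0.815, 0.58, 0.0], [0.58, 0.815, -0.0], [-0.0, -0.0, -1.0]]
force: [-2.3, -1.8, 5.5]
finger_gap: 0.013
```

```bash
python3 st.py .562 .167 .163
```

```text
11.45 [0.562  0.1667 0.1667] F [-2.25 -1.75  5.53] T [-0.449  0.612 -0.014] gap 0.013 j [16.5 25.4  7.2 71.8 -0.  52. ]
yaw 144.54 tilt [-0.0003 -0.    ]
tool delta [0.0001 0.0002 0.0037]
```

Emit:
arm_command --increments '[[[0,-0.0003,0.001],[0,0,0],0],[[0,-0.0005,0.0025],[0,0,0],0],[[0,-0.0005,0.0035],[0,0,0],0],[[0,-0.0005,0.0035],[0,0,0],0]]'

```text
clock: 11.85
tcp_pos: [0.5619, 0.1667, 0.1639]
tcp_rot: [[-0.815, 0.58, 0.001], [0.58, 0.815, 0.001], [-0.001, 0.001, -1.0]]
force: [-3.0, -0.7, 7.8]
finger_gap: 0.0136
```

```bash
python3 st.py .562 .167 .163
```

```text
11.85 [0.5619 0.1667 0.1639] F [-2.99 -0.74  7.82] T [-0.258  0.774 -0.018] gap 0.0136 j [16.5 25.5  6.9 71.3  0.  52. ]
yaw 144.55 tilt [-0.0006  0.0011]
tool delta [0.0001 0.0003 0.0009]
```

Emit:
arm_command --increments '[[[0.0003,0,0.0008],[0,0,0],0],[[0.0003,0,0.001],[0,0,0.04],0],[[0.0003,0,0.001],[0,0,0.1],0],[[0.0003,0,0.001],[0,0,0.15],0]]'

```text
clock: 12.25
tcp_pos: [0.5628, 0.1671, 0.1635]
tcp_rot: [[-0.717, 0.697, 0.004], [0.697, 0.717, 0.001], [-0.002, 0.004, -1.0]]
force: [-0.4, 0.1, 9.1]
finger_gap: 0.0129
```

```bash
python3 st.py .562 .167 .163
```

```text
12.25 [0.5628 0.1671 0.1635] F [-0.4   0.1   9.06] T [-0.216  0.267  0.04 ] gap 0.0129 j [16.5 25.5  6.8 71.1  0.  60.7]
yaw 135.83 tilt [-0.0018  0.0035]
tool delta [ 0.0005 -0.0006  0.0005]
```

Emit:
arm_command --increments '[[[0,0,0],[0,0,0.06],0],[[0,0,0],[0,0,0.13],0],[[0,0,0],[0,0,0.2],0],[[0,0,0],[0,0,0.27],0],[[0,0,0],[0,0,0.34],0]]'

```text
clock: 12.75
tcp_pos: [0.5633, 0.1671, 0.1638]
tcp_rot: [[-0.443, 0.896, 0.005], [0.896, 0.443, 0.001], [-0.001, 0.005, -1.0]]
force: [0.3, -0.8, 8.2]
finger_gap: 0.0133
```

```bash
python3 st.py .562 .167 .163
```

```text
12.75 [0.5633 0.1671 0.1638] F [ 0.26 -0.78  8.22] T [-0.233  0.075  0.004] gap 0.0133 j [16.5 25.5  6.8 71.1 -0.  80.2]
yaw 116.31 tilt [-0.001  0.005]
tool delta [ 0.0005 -0.0013  0.0007]
```

Emit:
arm_command --increments '[[[0,0,0.0004],[0,0,0.1],0],[[0,0,0.0004],[0,0,0.2],0],[[0,0,0.0004],[0,0,0.3],0],[[0,0,0.0004],[0,0,0.4],0],[[0,0,0.0004],[0,0,0.5],0]]'

```text
clock: 13.25
tcp_pos: [0.5634, 0.1671, 0.1635]
tcp_rot: [[0.042, 0.999, 0.005], [0.999, -0.042, 0.001], [0.002, 0.005, -1.0]]
force: [0.6, -0.6, 8.9]
finger_gap: 0.0133
```

```bash
python3 st.py .562 .167 .163
```

```text
13.25 [0.5634 0.1671 0.1635] F [ 0.59 -0.59  8.86] T [-0.184  0.088  0.053] gap 0.0133 j [ 16.5  25.5   6.8  71.   -0.  108.9]
yaw 87.59 tilt [0.0016 0.0051]
tool delta [-0.0002 -0.0014  0.0005]
```

Another 24° (0.42 rad), slowing down at the end.

Emit:
arm_command --increments '[[[0,0,0],[0,0,0.1],0],[[0,0,0],[0,0,0.2],0],[[0,0,0],[0,0,0.3],0],[[0,0,0],[0,0,0.38],0],[[0,0,0],[0,0,0.42],0],[[0,0,0],[0,0,0.42],0]]'

```text
clock: 13.85
tcp_pos: [0.5634, 0.1672, 0.1635]
tcp_rot: [[0.443, 0.897, 0.005], [0.897, -0.443, 0.001], [0.004, 0.004, -1.0]]
force: [-0.4, -1.1, 7.9]
finger_gap: 0.0127
```

```bash
python3 st.py .562 .167 .163
```

```text
13.85 [0.5634 0.1672 0.1635] F [-0.36 -1.07  7.92] T [-0.217  0.109 -0.018] gap 0.0127 j [ 16.5  25.5   6.8  71.   -0.  132.8]
yaw 63.72 tilt [0.0036 0.004 ]
tool delta [-0.0008 -0.0012  0.0004]
```

Emit:
arm_command --increments '[[[0,0,0],[0,0,0.04],0],[[0,0,0],[0,0,0.08],0],[[0,0,0],[0,0,0.11],0],[[0,0,0],[0,0,0.11],0]]'

```text
clock: 14.25
tcp_pos: [0.5634, 0.1672, 0.1634]
tcp_rot: [[0.538, 0.843, 0.005], [0.843, -0.538, 0.001], [0.004, 0.004, -1.0]]
force: [-0.4, -0.1, 8.2]
finger_gap: 0.0133
```

Emit:
arm_command --increments '[[[0,0,0],[0,0,0.02],0],[[0,0,0],[0,0,0.035],0],[[0,0,0],[0,0,0.035],0]]'

```text
clock: 14.55
tcp_pos: [0.5634, 0.1671, 0.1635]
tcp_rot: [[0.567, 0.823, 0.005], [0.823, -0.567, 0.001], [0.004, 0.003, -1.0]]
force: [0.3, -0.5, 7.7]
finger_gap: 0.0135
```

```bash
python3 st.py .562 .167 .163
```

```text
14.55 [0.5634 0.1671 0.1635] F [ 0.28 -0.53  7.72] T [-0.184  0.098  0.002] gap 0.0135 j [ 16.5  25.5   6.8  71.   -0.  141.1]
yaw 55.44 tilt [0.0041 0.0035]
tool delta [-0.0009 -0.0011  0.0004]
```

Emit:
arm_command --increments '[[[0,0,0],[0,0,0.0175],0],[[0,0,0],[0,0,0.0175],0]]'

```text
clock: 14.75
tcp_pos: [0.5634, 0.1671, 0.1635]
tcp_rot: [[0.582, 0.813, 0.005], [0.813, -0.582, 0.001], [0.004, 0.003, -1.0]]
force: [1.3, 0.1, 7.5]
finger_gap: 0.0131
```

```bash
python3 st.py .562 .167 .163
```

```text
14.75 [0.5634 0.1671 0.1635] F [1.27 0.08 7.54] T [-0.242  0.06  -0.018] gap 0.0131 j [ 16.5  25.5   6.8  71.   -0.  142.1]
yaw 54.43 tilt [0.0042 0.0034]
tool delta [-0.001  -0.0011  0.0005]
```

Emit:
arm_command --increments '[[[0,0,0],[0,0,0.0175],0],[[0,0,0],[0,0,0.0175],0]]'

```text
clock: 14.95
tcp_pos: [0.5634, 0.1672, 0.1634]
tcp_rot: [[0.596, 0.803, 0.005], [0.803, -0.596, 0.001], [0.004, 0.003, -1.0]]
force: [0.1, -0.6, 8.1]
finger_gap: 0.0132
```

```bash
python3 st.py .562 .167 .163
```

```text
14.95 [0.5634 0.1672 0.1634] F [ 0.13 -0.56  8.09] T [-0.166  0.145 -0.009] gap 0.0132 j [ 16.5  25.5   6.8  71.   -0.  143.1]
yaw 53.43 tilt [0.0042 0.0033]
tool delta [-0.001  -0.001   0.0004]
```

Emit:
arm_command --increments '[[[0,0,0],[0,0,0.0175],0],[[0,0,0],[0,0,0.0175],0]]'

```text
clock: 15.15
tcp_pos: [0.5634, 0.1672, 0.1634]
tcp_rot: [[0.61, 0.793, 0.005], [0.793, -0.61, 0.001], [0.004, 0.003, -1.0]]
force: [-1.2, -0.4, 7.0]
finger_gap: 0.0134
```

```bash
python3 st.py .562 .167 .163
```

```text
15.15 [0.5634 0.1672 0.1634] F [-1.22 -0.42  6.98] T [-0.168  0.135 -0.049] gap 0.0134 j [ 16.5  25.5   6.8  71.   -0.  144.1]
yaw 52.43 tilt [0.0043 0.0032]
tool delta [-0.001  -0.001   0.0004]
```

Emit:
arm_command --increments '[[[0,0,0],[0,0,0.0175],0],[[0,0,0],[0,0,0.0175],0]]'

```text
clock: 15.35
tcp_pos: [0.5634, 0.1672, 0.1634]
tcp_rot: [[0.624, 0.782, 0.005], [0.782, -0.624, 0.001], [0.004, 0.003, -1.0]]
force: [0.0, -1.1, 8.4]
finger_gap: 0.0138
```

```bash
python3 st.py .562 .167 .163
```

```text
15.35 [0.5634 0.1672 0.1634] F [ 0.01 -1.09  8.39] T [-0.217  0.117  0.023] gap 0.0138 j [ 16.5  25.5   6.8  71.   -0.  145.1]
yaw 51.43 tilt [0.0043 0.0031]
tool delta [-0.001  -0.001   0.0004]
```

Emit:
arm_command --increments '[[[0,0,0],[0,0,0.0175],0],[[0,0,0],[0,0,0.0175],0]]'

```text
clock: 15.55
tcp_pos: [0.5634, 0.1672, 0.1635]
tcp_rot: [[0.637, 0.771, 0.005], [0.771, -0.637, 0.001], [0.004, 0.003, -1.0]]
force: [0.7, -0.6, 8.6]
finger_gap: 0.0131
```

```bash
python3 st.py .562 .167 .163
```

```text
15.55 [0.5634 0.1672 0.1635] F [ 0.65 -0.63  8.62] T [-0.173  0.13  -0.007] gap 0.0131 j [ 16.5  25.5   6.8  71.   -0.  146.1]
yaw 50.42 tilt [0.0044 0.0031]
tool delta [-0.001  -0.001   0.0005]
```

Emit:
arm_command --increments '[[[0,0,0],[0,0,0.0175],0],[[0,0,0],[0,0,0.0175],0]]'

```text
clock: 15.75
tcp_pos: [0.5634, 0.1672, 0.1634]
tcp_rot: [[0.65, 0.76, 0.005], [0.76, -0.65, 0.001], [0.004, 0.003, -1.0]]
force: [1.0, -1.0, 8.0]
finger_gap: 0.0132
```

```bash
python3 st.py .562 .167 .163
```

```text
15.75 [0.5634 0.1672 0.1634] F [ 1.   -0.95  8.02] T [-0.217  0.079  0.165] gap 0.0132 j [ 16.5  25.5   6.8  71.   -0.  147.1]
yaw 49.45 tilt [0.0044 0.0031]
tool delta [-0.0011 -0.001   0.0004]
```

Torque rose to 0.165 N·m at yaw 49.5, so that is the stop. It implies slots at about 143.5, which agrees with the wrist-camera reading, and a lock angle near 53.5. I'll back off gently to the lock angle and check the torque.

Emit:
arm_command --increments '[[[0,0,0],[0,0,-0.015],0],[[0,0,0],[0,0,-0.03],0],[[0,0,0],[0,0,-0.03],0]]'

```text
clock: 16.05
tcp_pos: [0.5634, 0.1673, 0.1635]
tcp_rot: [[0.627, 0.779, 0.005], [0.779, -0.627, 0.002], [0.005, 0.003, -1.0]]
force: [1.1, 0.6, 8.6]
finger_gap: 0.0131
```

```bash
python3 st.py .562 .167 .163
```

```text
16.05 [0.5634 0.1673 0.1635] F [1.1  0.62 8.59] T [-0.093  0.088 -0.036] gap 0.0131 j [ 16.5  25.5   6.8  71.    0.  145.4]
yaw 51.17 tilt [0.0046 0.0029]
tool delta [-0.0011 -0.0009  0.0004]
```

Emit:
arm_command --increments '[[[0,0,0],[0,0,-0.02],0],[[0,0,0],[0,0,-0.035],0],[[0,0,0],[0,0,-0.035],0]]'

```text
clock: 16.35
tcp_pos: [0.5634, 0.1674, 0.1635]
tcp_rot: [[0.599, 0.8, 0.005], [0.8, -0.599, 0.002], [0.005, 0.003, -1.0]]
force: [-0.2, -1.1, 8.0]
finger_gap: 0.0134
```

```bash
python3 st.py .562 .167 .163
```

```text
16.35 [0.5634 0.1674 0.1635] F [-0.2  -1.12  8.  ] T [-0.103  0.193  0.045] gap 0.0134 j [ 16.5  25.5   6.8  71.    0.  143.4]
yaw 53.17 tilt [0.0045 0.0029]
tool delta [-0.0011 -0.0009  0.0005]
```

Emit:
arm_command --increments '[[[0,0,-0.0015],[0,0,0],0],[[0,0,-0.003],[0,0,0],0],[[0,0,-0.0045],[0,0,0],0],[[0,0,-0.0045],[0,0,0],0]]'

```text
clock: 16.75
tcp_pos: [0.5633, 0.1673, 0.1674]
tcp_rot: [[0.6, 0.8, 0.005], [0.8, -0.6, 0.002], [0.004, 0.003, -1.0]]
force: [0.2, 0.2, 5.5]
finger_gap: 0.0133
```

```bash
python3 st.py .562 .167 .168
```

```text
16.75 [0.5633 0.1673 0.1674] F [0.16 0.24 5.55] T [ 0.01  -0.092  0.033] gap 0.0133 j [ 16.5  25.3   7.2  71.6   0.  143.4]
yaw 53.17 tilt [0.0041 0.0026]
tool delta [-0.001  -0.0008 -0.0006]
```

Emit:
arm_command --increments '[[[0,0,-0.001],[0,0,0],0],[[0,0,-0.0015],[0,0,0],0],[[0,0,-0.0015],[0,0,0],0]]'

```text
clock: 17.05
tcp_pos: [0.563, 0.1672, 0.1682]
tcp_rot: [[0.6, 0.8, 0.003], [0.8, -0.6, 0.001], [0.003, 0.002, -1.0]]
force: [2.9, 0.2, 4.8]
finger_gap: 0.013
```

```bash
python3 st.py .562 .167 .168
```

```text
17.05 [0.563  0.1672 0.1682] F [2.94 0.22 4.83] T [ 0.231 -0.757  0.024] gap 0.013 j [ 16.5  25.3   7.3  71.8   0.  143.4]
yaw 53.16 tilt [0.0031 0.002 ]
tool delta [-0.0008 -0.0007  0.0002]
```

It has risen to about 25.1 mm below the ring top, so the lugs are in the notches. I'll open the fingers.

Emit:
arm_command --increments '[[[0,0,0],[0,0,0],0.016],[[0,0,0],[0,0,0],0.02],[[0,0,0],[0,0,0],0.03],[[0,0,0],[0,0,0],0.05],[[0,0,0],[0,0,0],0.07],[[0,0,0],[0,0,0],0.07]]'

```text
clock: 17.65
tcp_pos: [0.5614, 0.1666, 0.1672]
tcp_rot: [[0.6, 0.8, -0.001], [0.8, -0.6, -0.0], [-0.0, -0.0, -1.0]]
force: [-0.0, 0.1, 0.1]
finger_gap: 0.0698
```

```bash
python3 st.py .562 .167 .168; python3 - <<'E'
from h import *
f=vision.grab_frame("wrist"); cv2.imwrite("pics/w9.png",f["color"])
E
```

```text
17.65 [0.5614 0.1666 0.1672] F [-0.03  0.13  0.11] T [ 0.004 -0.011  0.003] gap 0.0698 j [ 16.5  25.4   7.2  71.9   0.  143.4]
yaw 53.16 tilt [-0.0005 -0.0004]
tool delta [ 0.0007  0.0003 -0.0008]
```

View pics/w9.png

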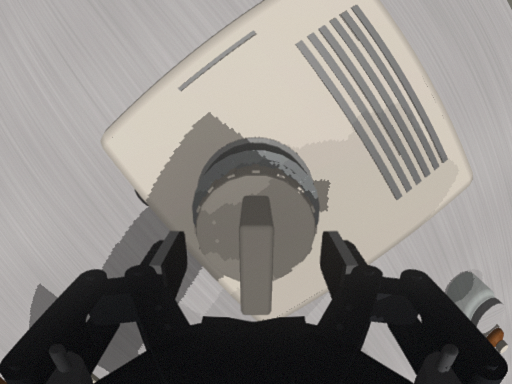

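The fingers are clear and the cartridge is seated upright. I'll retreat straight up and check it from there.

Emit:
arm_command --increments '[[[0,0,-0.01],[0,0,0],0.085],[[0,0,-0.03],[0,0,0],0.085],[[0,0,-0.055],[0,0,0],0.085],[[0,0,-0.08],[0,0,0],0.085],[[0,0,-0.1],[0,0,0],0.085],[[0,0,-0.11],[0,0,0],0.085],[[0,0,-0.11],[0,0,0],0.085],[[0,0,-0.11],[0,0,0],0.085]]'

```text
clock: 18.5
tcp_pos: [0.5614, 0.1666, 0.2768]
tcp_rot: [[0.6, 0.8, -0.001], [0.8, -0.6, -0.0], [-0.001, -0.0, -1.0]]
force: [0.2, 0.5, 0.0]
finger_gap: 0.0849
```

```bash
python3 - <<'E'
from h import *
st=telemetry.state(); print(st["clock"],st["tcp_pos"])
f=vision.grab_frame("wrist"); cv2.imwrite("pics/w10.png",f["color"])
np.save("w10_st.npy",np.r_[st["tcp_pos"],st["tcp_rot"].ravel()])
u=proj(f,[.5625,.167,.2],st).astype(int); x0,y0=max(u[0]-65,0),max(u[1]-55,0); print(u,x0,y0)
a=f["color"][y0:y0+110,x0:x0+130]
cv2.imwrite("pics/w10c.png",cv2.resize(a,None,fx=5,fy=5,interpolation=cv2.INTER_CUBIC))
s=vision.grab_frame("scene"); cv2.imwrite("pics/s10.png",s["color"])
cv2.imwrite("pics/s10c.png",cv2.resize(s["color"][110:200,270:370],None,fx=6,fy=6,interpolation=cv2.INTER_CUBIC))
E
```

```text
18.5 [0.56136836 0.16658043 0.27683212]
[253 196] 188 141
```

View pics/w10c.png

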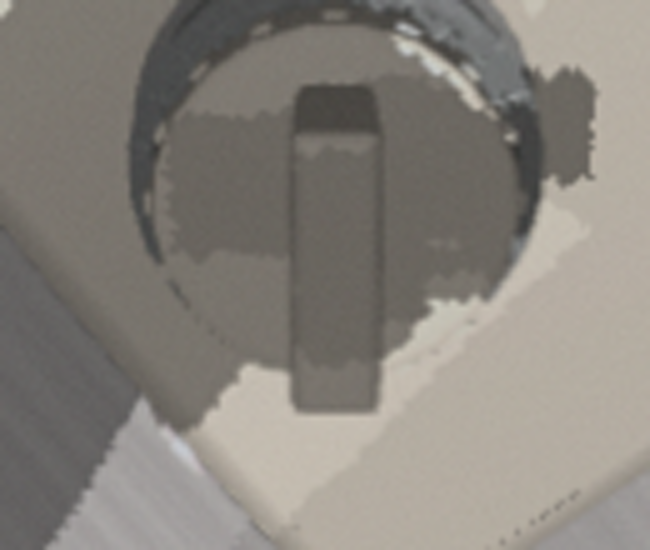

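View pics/s10c.png

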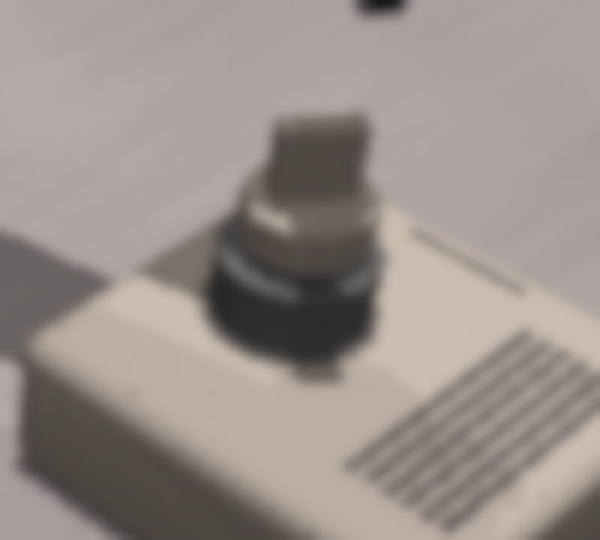

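View pics/s10.png

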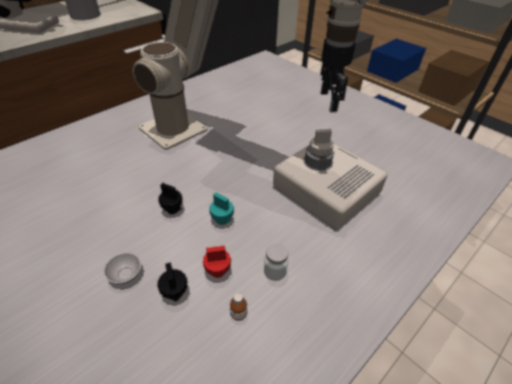

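```bash
python3 - <<'E'
from h import *
f=vision.grab_frame("wrist"); q=np.load("w10_st.npy"); st=dict(tcp_pos=q[:3],tcp_rot=q[3:].reshape(3,3))
P=lambda u,v,z:onz(f,188+u/5,141+v/5,z,st)
for z in (.198,.203,.208):
    a,b,c,d=[P(*x,z) for x in [(294,133),(381,133),(379,411),(291,411)]]
    m=(a+b+c+d)/4; e=(a+b)/2-(c+d)/2
    print(z,m.round(4),"len",np.linalg.norm(e).round(4),"w",np.linalg.norm(a-b).round(4),np.degrees(np.arctan2(e[1],e[0])).round(1))
s=vision.grab_frame("scene")
for z in (.198,.203,.208): print("scene pred bar top centre",z,proj(s,[.5625,.167,z]).round(1))
E
python3 - <<'E'
import cv2
a=cv2.imread("pics/s10.png")[120:170,295:345]
cv2.imwrite("pics/s10d.png",cv2.resize(a,None,fx=12,fy=12,interpolation=cv2.INTER_CUBIC))
E
```

```text
0.198 [0.5632 0.1655 0.198 ] len 0.0458 w 0.0133 52.8
0.203 [0.5641 0.1668 0.203 ] len 0.0447 w 0.013 52.8
0.208 [0.5651 0.1681 0.208 ] len 0.0437 w 0.0127 52.8
scene pred bar top centre 0.198 [322.7 131.4]
scene pred bar top centre 0.203 [323.  129.9]
scene pred bar top centre 0.208 [323.2 128.5]
```

View pics/s10d.png

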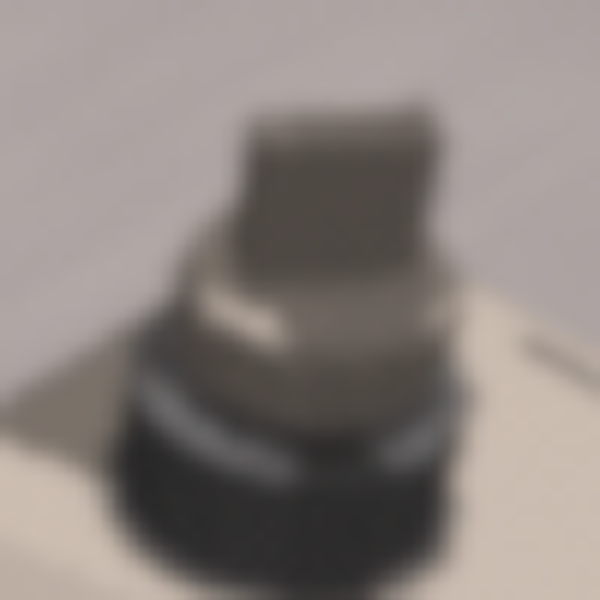

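```bash
python3 - <<'E'
import cv2,numpy as np
a=cv2.imread("pics/scene0.png").astype(int);b=cv2.imread("pics/s10.png").astype(int)
for n,(x,y) in dict(jar=(276,258),dish=(123,270),vial=(238,305)).items():
    print(n,np.abs(a-b)[y-20:y+20,x-20:x+20].max())
from bench import hand_in
print(hand_in())
E
```

```text
jar 4
dish 4
vial 5
the job is handed in; nothing more can be done
None
```

I fitted the filter cartridge to the oxygen unit, let it spring up into its lock, and handed the job in at about 19 s on the clock. No verdict was reported.

**What I did:**
- I gripped the white cartridge by its bar and lowered it upright into the ring.
- Its lugs came to rest on the ring's top face at about 6 N. Turning clockwise, they dropped into the slots at a tool yaw of about 145°.
- I pressed it about 29.5 mm deep, with roughly 10–11 N in readings. It turned freely to the stop, which showed as a light 0.17 N·m at yaw 49.5°.
- I backed off to 53°, at or near the lock position, let it rise to about 25 mm below the ring top, opened the fingers and moved up clear.

**Last checks:**
- **Height:** the bar top measures about 0.202 m in the scene view, against 0.203 m expected when locked. The tool height just before release also put the underside 25.1 mm below the ring top.
- **Position:** the bar centre is within about 2 mm of the socket axis, roughly the cameras' accuracy.
- **Angle:** the bar is at 53° (0.92 rad) to the unit's x axis, and it looks upright.
- **Release:** the fingers are clear and the tool force was back to about zero.
- **Jar, dish and vial:** their places in the scene picture are unchanged from the start.

**Disagreements and gaps:**
- The slot angle read from the pictures ranged from −35° to −37.5°. The stop found by feel implied about −36.5°.
- There was a brief sideways load of about 3 N on the way in, and again just before release.
- I did not tug the cartridge to test the lock.

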